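File the polished specimen mounts in their storage trays

TASK

Put the four finished resin mounts on the desk away in the storage trays: each goes into the empty pocket of the tray whose pockets match its shape and size, polished face up and sitting flat on the pocket floor. Set each one down gently, never dropping it from a height, and leave the tweezers and the timer where they are.

Things in the scene. Friction and masses are not known exactly. Their poses are not given: they have to be found in the camera images.
- mount_30: Loose finished specimen mount of black resin, round, 30 mm across and 19 mm high, with a small light section in its top (30.5 mm to grip on). It stands on the desk polished face up. Origin: centre of its underside; z up through the polished face. Weighs 25 to 115 g.
- mount_40: Loose finished specimen mount of black resin, round, 40 mm across and 22 mm high, with a steel tube section showing as a ring in its top. It stands on the desk polished face up. Origin: centre of its underside; z up through the polished face. Weighs 25 to 115 g.
- mount_50: Loose finished specimen mount of black resin, round, 50 mm across and 24 mm high, with a T-shaped steel weld section in its top. It stands on the desk polished face up. Origin: centre of its underside; z up through the polished face. Weighs 25 to 115 g.
- mount_flat: Loose finished specimen mount of black resin, rectangular, 50 mm long (its x), 25 mm wide (its y) and 22 mm high, with a straight steel strip in its top. It stands on the desk polished face up. Origin: centre of its underside; z up through the polished face. Weighs 25 to 115 g.
- tray_30_pocket (a point): Floor centre of the empty, cork-lined pocket in a fixed grey two-place tray (74 mm in x, 146 mm in y, 12 mm high). Pocket round, 39.5 mm across at floor, 45.5 mm at mouth, for the 30 mm round mount; floor 3 mm above the desk, 9 mm deep, walls sloping evenly. The other pocket, 70 mm towards -y, holds a like mount, fixed, 12-15 mm proud. Axes: the tray's, z up.
- tray_40_pocket (a point): Floor centre of the empty, cork-lined pocket in a fixed grey two-place tray (74 mm in x, 146 mm in y, 12 mm high). Pocket round, 49 mm across at floor, 55 mm at mouth, for the 40 mm round mount; floor 3 mm above the desk, 9 mm deep, walls sloping evenly. The other pocket, 70 mm towards +y, holds a like mount, fixed, 12-15 mm proud. Axes: the tray's, z up.
- tray_50_pocket (a point): Floor centre of the empty, cork-lined pocket in a fixed grey two-place tray (74 mm in x, 146 mm in y, 12 mm high). Pocket round, 59 mm across at floor, 65 mm at mouth, for the 50 mm round mount; floor 3 mm above the desk, 9 mm deep, walls sloping evenly. The other pocket, 70 mm towards -y, holds a like mount, fixed, 12-15 mm proud. Axes: the tray's, z up.
- tray_flat_pocket (a point): Floor centre of the empty, cork-lined pocket in a fixed grey two-place tray (74 mm in x, 146 mm in y, 12 mm high). Pocket rectangular, 59 x 34 mm at floor, 65 x 40 mm at mouth, long side along x, for the rectangular mount; floor 3 mm above the desk, 9 mm deep, walls sloping evenly. The other pocket, 70 mm towards +y, holds a like mount, fixed, 12-15 mm proud. Axes: the tray's, z up.
- tweezers: Steel tweezers, 18 x 124 x 8 mm, lying loose on the desk behind the trays; a bystander to be left alone. Origin: centre of its underside, y along its length.
- lab_timer: White bench timer, 39 x 66 x 58 mm, standing loose on the desk at the near left; a bystander to be left alone. Origin: centre of its underside.

How it is judged:
By the outcome, as a careful person would: the job done as asked, in the order asked, and still so for the second after the job is handed in, with the robot touching nothing.
It also fails if it takes over 96 s, if anything falls off the work surface, if the arm or the gripper's body presses on something with over 40 N, if the wrist force passes 120 N, or if a joint passes its speed limit or range.

ROBOT

A 6-joint arm with a two-finger parallel gripper is mounted at the origin on a cart in front of the work surface, level with it; the furniture and walls round the work are solid. World frame = base frame: x ahead of the robot, y to its left, z up, the work surface at z = 0. Lengths are in m, angles in rad, forces in N, time in s.
With the tool pointing down it reaches from about 0.35 to 0.725 m from the base axis. Payload 4.3 kg.
Tool frame: the origin (TCP) lies midway between the tips of the shut fingers; the grasp point (between the pads) lies 19 mm behind it (tcp_to_grasp is the z of the grasp point in the tool frame, in m); z points along the fingers, y is the line along which they close (so a half turn about z gives the same grasp; the last joint's range is limited). The gripper opens to 85 mm and grips with 20 to 120 N. Pads are 22 mm wide; open, the fingers measure 114 mm over their backs; the gripper's body (76 mm by 85 mm) begins 54 mm behind the grasp point. The pads swing forward as they close: fully open they stand 13 mm farther back than shut.
Start: joints at [-1.274, 0.377, 0.081, 1.274, 0, 1.46], TCP at [0.228, -0.528, 0.231] pointing down, gripper open.
Joint ranges: [-2.72, 2.72], [-0.84, 1.66], [-1.02, 1.22], [-1.77, 2.12], [-1.37, 1.28], [-3.14, 3.14]. Speed limits (rad/s): [2.57, 2.57, 3.14, 3.14, 3.14, 3.14].

INTERFACE

Orientations are given as a rotation vector (axis times angle).
In Python, from bench import move_ptp, move_linear, move_j, command_gripper, wait, ik, state, camera, Unreachable, finish_job, trace, mark_of, tcp_to_grasp gives the robot as it stands. Calls block until the motion is done:
- move_ptp(position, orientation): joint-space move of the TCP to a pose.
- move_linear(position, ori=None, feed=0.15, guard=None): straight line of the TCP; ori=None keeps the orientation; feed is the mean speed in m/s. With guard (N) it stops when the force on the tool has changed by that much, and returns True; else False.
- move_j(angles): joint-space move.
- command_gripper(opening): finger opening in m; the grip force is fixed at half the most; returns when the fingers have stopped.
- wait(seconds).
- ik(position, orientation): joint angles nearest the present ones, or None.
- state(): the state.
- camera(name): name is "scene" or "side" or "wrist"; returns a dict with "pixels" (420x560x3 uint8, red, green, blue), "K" (3x3 intrinsics, pixels), "k1" (the pictures are not rectified: a ray, as slopes to the right and down, at radius r is drawn at 1 + k1 r^2 times it, then the intrinsics apply), "world_from_camera" (4x4, takes a point from camera to world coordinates). Camera axes: x right, y up, looking along -z (the intrinsics and any distortion apply to the point x, -y, -z); pixel columns grow to the right and rows downward; lengths in m; the calibration is good to about 2 mm. A picture is of the moment at which its call begins. There is no depth.
A pose or a line that the arm cannot do raises Unreachable and nothing moves.
- finish_job(): hands the job in; it is judged then, once.
Trained networks look in a picture, given as the dict that the camera call returned (one of the last four; its "shot" number tells which), for a name from the list of things; names that differ only in an ending like _2 or _b are one class to them, and where a whole thing is asked for, a point or a joint stands for the part that bears it (a point fixed in the world has none). Each returns a list of dicts, best first, with "confidence" (0 to 1); they miss things now and then, are a little off and sometimes report something else, mostly with a low value. They report only what shows in the picture. A call takes as long as a camera call.
- trace(name, picture): "mask" (420x560 bool, what is visible of it) and "box" ([left, top, right, bottom] in pixels, round what is visible of it).
- mark_of(name, picture): "at" ([column, row] in pixels: a listed point, or the origin of a listed thing).
The state is a dict: "time_s": time; "q": joint angles; "dq": joint speeds; "joint_efforts": joint torques, N m; "ee_pos": TCP position; "tcp_rot": TCP orientation; "ft_force": force on the tool from outside, world axes, zero at the start; "wrist_torque": the same for the moment, N m; "opening": finger opening in m; "gripper_force": force on a finger pad.
Only numpy, scipy, OpenCV 4.12 (cv2) and the standard library are available. Lean on these libraries where they do the work, as an engineer would, in place of code of your own. Each camera call takes 0.05 s, during which the arm holds its last target. There are 200 camera calls.

## Working session

There is one attempt and no reset: what is moved stays moved. The work goes in short steps, each a Python script; the robot and the scene stay as the last script left them, time stands still between calls to the robot, and variables do not carry over. Pictures are saved under pics/ and viewed, at most 14 in all, crops included, and the job is handed in when it is done.

```bash
ls; mkdir -p pics; python3 - <<'E'
from bench import *
import cv2,numpy as np
print(state()['ee_pos'],state()['tcp_rot'],tcp_to_grasp)
ims=[]
for n in("scene","side"):
    p=camera(n);cv2.imwrite(f"pics/{n}0.png",p["pixels"][...,::-1])
    print(n,p["K"].tolist(),p["k1"],np.round(p["world_from_camera"],3).tolist())
    for o in["mount_30","mount_40","mount_50","mount_flat","tray_30_pocket","tray_40_pocket","tray_50_pocket","tray_flat_pocket","tweezers","lab_timer"]:
        print(o,[(np.round(m["at"],1).tolist(),round(m["confidence"],2)) for m in mark_of(o,p)[:3]])
print(state()["time_s"])
E
```

```text
bench.py
pics
[ 0.22731976 -0.52744089  0.2303458 ] [-3.07480761e+00 -6.34204824e-01  3.39711678e-04] -0.0187
scene [[406.94194615725, 0.0, 274.78979236916877], [0.0, 406.94194615725, 214.41289799960055], [0.0, 0.0, 1.0]] -0.006148817687515751 [[-0.687, 0.496, -0.53, -0.0], [-0.726, -0.459, 0.512, 0.552], [0.011, 0.737, 0.676, 0.723], [0.0, 0.0, 0.0, 1.0]]
mount_30 [([336.6, 228.3], 0.84), ([364.1, 201.1], 0.51), ([284.0, 255.7], 0.47)]
mount_40 [([336.6, 228.3], 0.84), ([364.1, 201.1], 0.51), ([284.0, 255.7], 0.47)]
mount_50 [([336.6, 228.3], 0.84), ([364.1, 201.1], 0.51), ([284.0, 255.7], 0.47)]
mount_flat [([245.8, 295.5], 0.67), ([301.4, 181.7], 0.66)]
tray_30_pocket [([231.7, 225.6], 0.98)]
tray_40_pocket [([196.5, 249.6], 0.7)]
tray_50_pocket []
tray_flat_pocket [([300.0, 183.2], 0.56), ([194.7, 254.1], 0.44), ([333.8, 228.1], 0.25)]
tweezers [([241.9, 181.0], 0.66), ([287.0, 257.9], 0.3)]
lab_timer [([233.2, 370.1], 0.59)]
side [[433.26027424947154, 0.0, 283.92509756508707], [0.0, 433.26027424947154, 213.7856199581848], [0.0, 0.0, 1.0]] -0.06778817007686895 [[-0.91, 0.208, -0.358, 0.123], [-0.413, -0.504, 0.758, 0.849], [-0.022, 0.838, 0.545, 0.641], [0.0, 0.0, 0.0, 1.0]]
mount_30 [([325.8, 220.6], 0.64), ([301.2, 253.7], 0.61), ([337.2, 189.0], 0.43)]
mount_40 [([325.8, 220.6], 0.64), ([301.2, 253.7], 0.61), ([337.2, 189.0], 0.43)]
mount_50 [([325.8, 220.6], 0.64), ([301.2, 253.7], 0.61), ([337.2, 189.0], 0.43)]
mount_flat [([279.4, 286.2], 0.88)]
tray_30_pocket [([233.6, 234.9], 0.57)]
tray_40_pocket [([210.7, 271.4], 0.68)]
tray_50_pocket [([287.6, 177.6], 0.85)]
tray_flat_pocket [([275.6, 188.4], 0.93)]
tweezers [([220.8, 202.8], 0.44)]
lab_timer [([308.1, 350.9], 0.78), ([337.6, 188.8], 0.3)]
1.1
```

View pics/scene0.png

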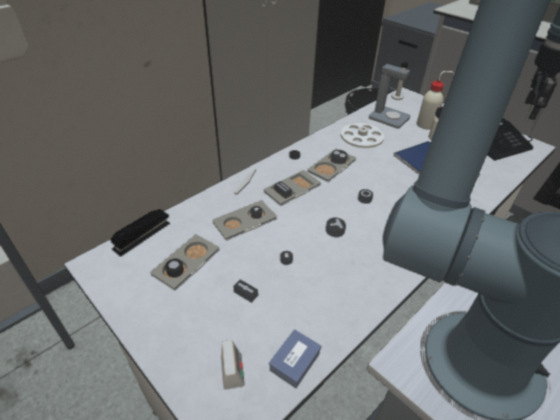

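View pics/side0.png

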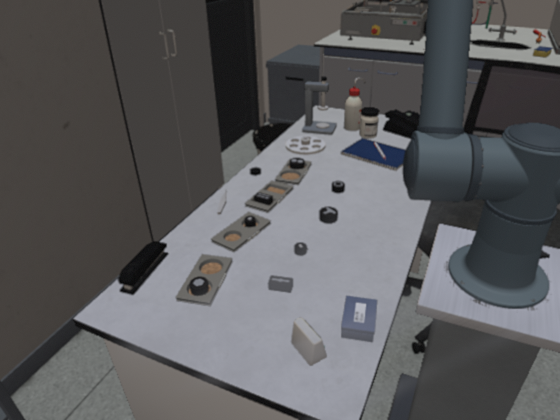

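Scene view: the loose mounts are flat (246,291), 30 (287,257), 50 (336,227) and 40 (365,196). The trays, left to right, are 40 with its empty pocket at (197,250), 30 at (232,224), flat at (300,181) and 50 at (324,170). The side view agrees.

```bash
cat > h.py <<'E'
from bench import *
import cv2,numpy as np
from scipy.optimize import least_squares
from scipy.spatial.transform import Rotation as R
def ray(p,uv):
    x,y=cv2.undistortPoints(np.array([[uv]],float),p["K"],np.array([p["k1"],0,0,0.]))[0,0]
    T=np.array(p["world_from_camera"]);return T[:3,3],T[:3,:3]@np.array([x,-y,-1])
def plane(p,uv,z):
    o,d=ray(p,uv);return o+d*(z-o[2])/d[2]
def tri(obs):
    A=np.zeros((3,3));b=np.zeros(3);Ms=[]
    for p,uv in obs:
        o,d=ray(p,uv);d=d/np.linalg.norm(d);M=np.eye(3)-np.outer(d,d);A+=M;b+=M@o;Ms.append((M,o))
    X=np.linalg.solve(A,b);return X,max(np.linalg.norm(M@(X-o)) for M,o in Ms)
def proj(p,X):
    T=np.linalg.inv(p["world_from_camera"]);c=T[:3,:3]@X+T[:3,3]
    s=np.array([c[0],-c[1]])/-c[2];s=s*(1+p["k1"]*(s@s));return np.array(p["K"])[:2,:2]@s+np.array(p["K"])[:2,2]
def down(yaw):  # tool z down; tool y (closing line) at angle yaw from world y
    return (R.from_euler('z',yaw)*R.from_rotvec([np.pi,0,0])).as_rotvec()
E
python3 - <<'E'
from h import *
s=camera("scene");d=camera("side")
for n,a,b in[("m30",(286.8,257),(301,249)),("m40",(365,196),(338,187)),("m50",(336,227),(328,215)),("mflat",(246,291),(281,284)),
 ("t30",(232,225.6),(233.6,236)),("t40",(196.5,250),(211,269)),("t50",(324,170),(290,177)),("tflat",(300,182.5),(275.6,188.4)),("disc",(295,155),(256,171)),("tw",(244,181),(222,202)),("timer",(233,371),(309,349))]:
    X,e=tri([(s,a),(d,b)]);print(n,X.round(3),round(e,4),np.hypot(*X[:2]).round(3),plane(s,a,.01)[:2].round(3),plane(d,b,.01)[:2].round(3))
st=state();p=camera("wrist");Tt=np.eye(4);Tt[:3,:3]=R.from_rotvec(st["tcp_rot"]).as_matrix();Tt[:3,3]=st["ee_pos"]
print((np.linalg.inv(Tt)@p["world_from_camera"]).round(3),p["K"][0],p["k1"])
E
```

```text
m30 [0.439 0.087 0.002] 0.0005 0.448 [0.434 0.093] [0.436 0.096]
m40 [ 0.45  -0.227  0.005] 0.0013 0.504 [ 0.446 -0.221] [ 0.449 -0.22 ]
m50 [ 0.428 -0.077  0.002] 0.0019 0.435 [ 0.421 -0.069] [ 0.426 -0.067]
mflat [0.429 0.223 0.006] 0.0015 0.483 [0.425 0.225] [0.428 0.226]
t30 [0.602 0.121 0.015] 0.0034 0.614 [0.602 0.12 ] [0.611 0.112]
t40 [ 0.607  0.227 -0.006] 0.0007 0.648 [0.595 0.233] [0.594 0.242]
t50 [ 0.612 -0.24  -0.   ] 0.001 0.657 [ 0.602 -0.228] [ 0.605 -0.224]
tflat [ 0.606 -0.128  0.017] 0.0032 0.619 [ 0.608 -0.133] [ 0.616 -0.143]
disc [ 0.726 -0.231  0.002] 0.0022 0.761 [ 0.714 -0.22 ] [ 0.721 -0.22 ]
tw [ 0.729 -0.026  0.003] 0.0004 0.729 [ 0.721 -0.02 ] [ 0.723 -0.017]
timer [ 0.311  0.355 -0.002] 0.0016 0.472 [0.304 0.359] [0.309 0.363]
[[-0.001  0.955  0.296  0.076]
 [ 1.     0.001  0.    -0.   ]
 [ 0.     0.296 -0.955 -0.143]
 [ 0.     0.     0.     1.   ]] [311.20796506   0.         279.36758958] -0.05871125717231118
```

```bash
python3 - <<'E'
from h import *
import pickle
names=["mount_30","mount_40","mount_50","mount_flat","tray_30_pocket","tray_40_pocket","tray_50_pocket","tray_flat_pocket"]
P=[]
for i,y in enumerate([-.22,-.08,.08,.22]):
    move_ptp([.52,y,.2],down(0)); p=camera("wrist"); P.append(p)
    cv2.imwrite(f"pics/w{i}.png",p["pixels"][...,::-1])
    for n in names:
        z=.003 if 'tray' in n else 0
        print(i,n,[(np.round(m["at"],1).tolist(),round(m["confidence"],2),plane(p,m["at"],z)[:2].round(3).tolist()) for m in mark_of(n,p)[:4] if m["confidence"]>.3])
pickle.dump(P,open("P.pkl","wb"))
print(state()["time_s"])
E
```

```text
0 mount_30 [([28.1, 249.1], 0.83, [0.439, 0.095]), ([152.9, 259.4], 0.63, [0.427, -0.065]), ([277.4, 243.4], 0.57, [0.448, -0.218])]
0 mount_40 [([28.1, 249.1], 0.83, [0.439, 0.095]), ([152.9, 259.4], 0.63, [0.427, -0.065]), ([277.4, 243.4], 0.57, [0.448, -0.218])]
0 mount_50 [([28.1, 249.1], 0.83, [0.439, 0.095]), ([152.9, 259.4], 0.63, [0.427, -0.065]), ([277.4, 243.4], 0.57, [0.448, -0.218])]
0 mount_flat []
0 tray_30_pocket []
0 tray_40_pocket []
0 tray_50_pocket [([298.6, 100.9], 0.89, [0.609, -0.24])]
0 tray_flat_pocket [([201.3, 97.7], 0.69, [0.613, -0.139])]
1 mount_30 [([269.9, 259.9], 0.93, [0.427, -0.068]), ([134.9, 251.0], 0.9, [0.438, 0.097]), ([394.4, 246.8], 0.87, [0.444, -0.218])]
1 mount_40 [([269.9, 259.9], 0.93, [0.427, -0.068]), ([134.9, 251.0], 0.9, [0.438, 0.097]), ([394.4, 246.8], 0.87, [0.444, -0.218])]
1 mount_50 [([269.9, 259.9], 0.93, [0.427, -0.068]), ([134.9, 251.0], 0.9, [0.438, 0.097]), ([394.4, 246.8], 0.87, [0.444, -0.218])]
1 mount_flat [([39.2, 256.6], 0.69, [0.429, 0.224])]
1 tray_30_pocket [([99.0, 100.7], 0.57, [0.612, 0.112])]
1 tray_40_pocket [
[... 565 characters left out ...]
, 0.227])]
2 tray_30_pocket [([247.0, 97.4], 0.97, [0.613, 0.114])]
2 tray_40_pocket [([132.3, 112.6], 0.78, [0.599, 0.237])]
2 tray_50_pocket []
2 tray_flat_pocket [([483.3, 100.8], 0.97, [0.613, -0.137])]
3 mount_30 [([382.4, 252.2], 0.74, [0.437, 0.096]), ([510.2, 260.3], 0.73, [0.424, -0.07])]
3 mount_40 [([382.4, 252.2], 0.74, [0.437, 0.096]), ([510.2, 260.3], 0.73, [0.424, -0.07])]
3 mount_50 [([382.4, 252.2], 0.74, [0.437, 0.096]), ([510.2, 260.3], 0.73, [0.424, -0.07])]
3 mount_flat [([274.2, 256.4], 0.85, [0.431, 0.227])]
3 tray_30_pocket [([385.6, 99.0], 0.67, [0.612, 0.11])]
3 tray_40_pocket [([263.3, 110.9], 0.86, [0.599, 0.238])]
3 tray_50_pocket []
3 tray_flat_pocket []
10.7583
```

```bash
python3 -c "
import cv2,numpy as np
a=[cv2.imread(f'pics/w{i}.png') for i in range(4)]
cv2.imwrite('pics/w02.png',cv2.resize(np.vstack([a[0],a[2]]),(400,600)))"
```

```text
(no output)
```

View pics/w0.png

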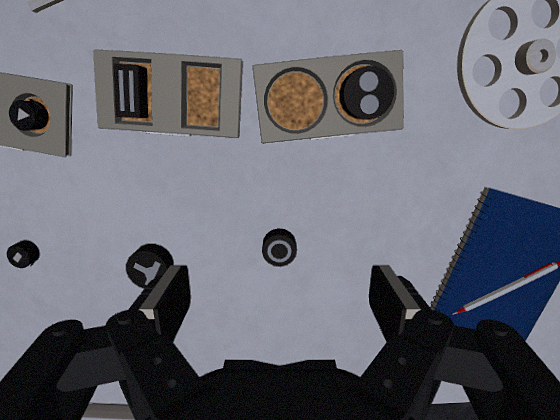

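View pics/w2.png

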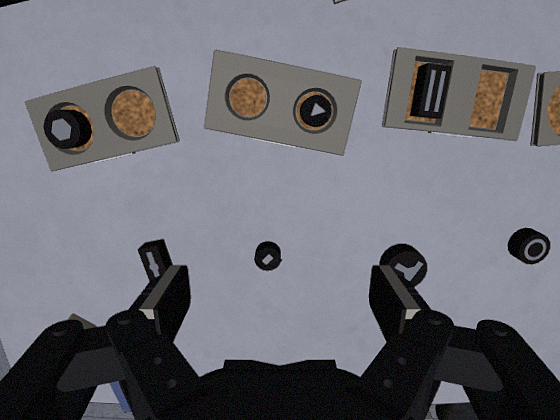

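View 0 shows the 50 pocket at (296,99), the flat pocket at (202,97), mount 40 at (280,247) and mount 50 at (150,265). View 2 shows the 30 pocket at (247,97), the 40 pocket at (132,112), mount 30 at (267,255) and the flat mount at (155,265). I'll fit silhouettes next.

```bash
cat >> h.py <<'E'
TH=np.arange(16)*np.pi/8; DIR=np.c_[np.cos(TH),np.sin(TH)]
def supp(pts): return (pts@DIR.T).max(0)
def comp(mask,uv,win=45):
    n,l,s,c=cv2.connectedComponentsWithStats(mask.astype(np.uint8))
    best=None
    for i in range(1,n):
        if s[i,4]>60 and np.linalg.norm(c[i]-uv)<22 and s[i,2]<win*2 and s[i,3]<win*2 and s[i,0]>0 and s[i,1]>0 and s[i,0]+s[i,2]<560:
            if best is None or s[i,4]>s[best,4]: best=i
    if best is None: return None
    v,u=np.nonzero(l==best);return np.c_[u,v].astype(float)
def outline(kind,size):
    if kind=='r':
        t=np.linspace(0,2*np.pi,48);return np.c_[np.cos(t),np.sin(t)]*size/2
    return np.array([[1,1],[1,-1],[-1,-1],[-1,1]])*np.array(size)/2
def fitobj(views,kind,size,x0,h0,mount,fixz=False):
    o=outline(kind,size)
    def model(q):
        c,s=np.cos(q[3]),np.sin(q[3]);xy=o@np.array([[c,s],[-s,c]])+q[:2]
        P=np.c_[xy,np.full(len(xy),q[2])]
        return np.vstack([P,np.c_[xy,np.zeros(len(xy))]]) if mount else P
    def res(q):
        if fixz: q=np.r_[q[:2],h0,q[3]]
        M=model(q)
        return np.r_[np.concatenate([supp(np.array([proj(p,X) for X in M]))-supp(m) for p,m in views]),0 if kind!='r' else q[3]]
    r=least_squares(res,[*x0[:2],h0,x0[2]],loss='soft_l1',x_scale=[.01,.01,.01,.1]);return r.x,np.sqrt(np.mean(r.fun**2))
E
cat > meas.py <<'E'
from h import *
import pickle
P=pickle.load(open("P.pkl","rb"))
def masks(p):
    a=p["pixels"].astype(int);hsv=cv2.cvtColor(p["pixels"],cv2.COLOR_RGB2HSV)
    return a.max(2)<75,((a[...,0]-a[...,2])>35)
O=[("m30",'r',.030,(.438,.0965,0),.019,1),("m40",'r',.040,(.447,-.218,0),.022,1),("m50",'r',.050,(.426,-.067,0),.024,1),("mflat",'b',(.05,.025),(.43,.226,.2),.022,1),
("t30",'r',.0395,(.613,.113,0),.003,0),("t40",'r',.049,(.599,.238,0),.003,0),("t50",'r',.059,(.609,-.239,0),.003,0),("tflat",'b',(.059,.034),(.613,-.138,-.05),.003,0)]
for n,k,s,x0,h,m in O:
    V=[]
    for i,p in enumerate(P):
        uv=proj(p,np.array([*x0[:2],h]))
        if not m and abs(np.array(p["world_from_camera"])[1,3]-x0[1])>.14 : continue
        mk=comp(masks(p)[0 if m else 1],uv)
        if mk is not None: V.append((p,mk)); 
    if not V: print(n,"none");continue
    q,e=fitobj(V,k,s,x0,h,m);q2,e2=fitobj(V,k,s,x0,h,m,True)
    print(n,len(V),"free",q.round(4),round(e,2),"fixz",q2.round(4),round(e2,2),[mm.shape[0] for _,mm in V])
E
python3 meas.py
```

```text
m30 3 free [ 0.4367  0.0953  0.0166 -0.0526] 0.49 fixz [0.4373 0.0946 0.3469 2.9627] 0.85 [630, 598, 562]
m40 3 free [ 0.4479 -0.2205  0.0188 -0.1448] 0.58 fixz [ 0.4486 -0.2198  0.022  -0.9472] 0.96 [636, 703, 792]
m50 2 free [ 0.4234 -0.0666  0.0211  0.0502] 0.67 fixz [ 0.4242 -0.0659  0.024  -4.6112] 1.31 [1296, 1409]
mflat 2 free [0.4277 0.2269 0.0182 0.2066] 0.9 fixz [0.4285 0.2261 0.022  0.1743] 1.34 [1118, 840]
t30 2 free [ 6.133e-01  1.127e-01 -3.000e-04 -7.124e-01] 1.2 fixz [ 0.613   0.113   0.003  -0.0442] 1.22 [1073, 1045]
t40 1 free [ 0.5989  0.2358 -0.0152 -0.0415] 0.15 fixz [ 0.5985  0.235   0.003  -0.02  ] 1.18 [1644]
t50 1 free [ 0.61   -0.2375 -0.0116 -0.0657] 0.25 fixz [ 0.6091 -0.2368  0.003   0.2682] 1.17 [2467]
tflat 2 free [ 0.6141 -0.1405 -0.004  -0.0495] 1.65 fixz [ 0.6135 -0.1408  0.0028 -0.0457] 1.88 [1781, 1770]
```

```bash
cat >> h.py <<'E'
def pick(xy,d,tz,yaw,H=.09):
    command_gripper(min(d+.022,.085))
    move_ptp([*xy,H],down(yaw)); 
    hit=move_linear([*xy,tz],feed=.1,guard=8); command_gripper(max(d-.01,0))
    s=state();print("grip",hit,s["ee_pos"].round(4),round(s["opening"],4),s["gripper_force"],s["time_s"])
    move_linear([*xy,H],feed=.12);s=state();print("lifted",round(s["opening"],4),s["gripper_force"],s["ft_force"].round(2))
def place(xy,d,tz,yaw,H=.09,floor=.003):
    # tz = TCP height over mount underside
    move_linear([*xy,H],down(yaw),feed=.2)
    move_linear([*xy,floor+tz+.01],feed=.1); wait(.2)
    hit=move_linear([*xy,floor+tz-.003],feed=.02,guard=2.5)
    s=state();print("down",hit,s["ee_pos"].round(4),"expected",floor+tz,s["ft_force"].round(2))
    return hit
def release(xy,d,H=.09):
    command_gripper(d+.012);move_linear([*xy,H],feed=.12);print(state()["time_s"])
E
python3 - <<'E'
from h import *
for y in(np.pi/2,-np.pi/2): print([ (q is not None) and q.round(2).tolist() for q in (ik([.437,.095,.1],down(y)),ik([.61,-.238,.02],down(y)),ik([.598,.235,.02],down(y)))])
print(state()["q"])
y=-np.pi/2 if ik([.437,.095,.01],down(-np.pi/2)) is not None else np.pi/2
pick((.437,.095),.0305,.008,y)
p=camera("wrist");cv2.imwrite("pics/g30.png",p["pixels"][...,::-1]);print(y)
E
```

```text
[[0.07, 0.21, -0.5, 0.85, 0.0, 1.64], [-0.47, 0.66, -0.01, 0.9, 0.0, 1.1], [0.28, 0.64, -0.05, 0.88, 0.0, 1.85]]
[[0.07, 0.21, -0.5, 0.85, 0.0, -1.5], [-0.47, 0.66, -0.01, 0.9, 0.0, -2.04], [0.28, 0.64, -0.05, 0.88, 0.0, -1.3]]
[ 2.86823523e-01  3.65509556e-01 -1.73297475e-02  1.18788029e+00
  4.53778719e-06 -2.85371850e+00]
grip False [0.4378 0.0951 0.0091] 0.0276 58.67590248584747 13.7333
lifted 0.0272 59.08729076385498 [-0.28 -0.01  0.14]
-1.5707963267948966
```

View pics/g30.png

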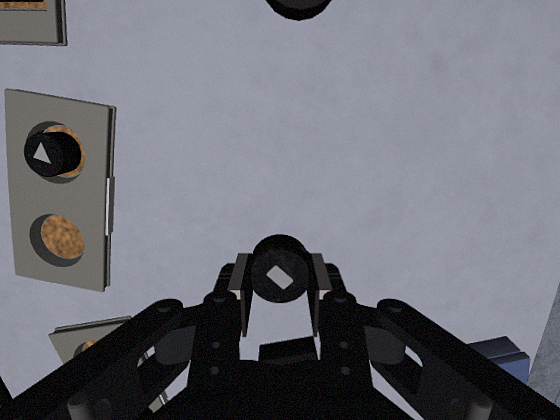

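The mount is held, with its top face at about (279,282). I'll check its offset in the grip before placing.

```bash
python3 - <<'E'
from h import *
p=camera("wrist");s=state();print(s["ee_pos"].round(4))
b=s["ee_pos"][2]-.0091
m=[t for t in trace("mount_30",p) if t["confidence"]>.3]
for t in m: print(t["box"],t["confidence"])
m=[t for t in m if t["mask"][270,280]]
if m:
    v,u=np.nonzero(m[0]["mask"]);M=np.c_[u,v].astype(float)
    o=outline('r',.03)
    def f(q):
        return supp(np.array([proj(p,np.array([*(a+q),z])) for z in(b,b+.019) for a in o]))[[8,10,12,14,0,9,11,13,15]]-supp(M)[[8,10,12,14,0,9,11,13,15]]
    r=least_squares(f,s["ee_pos"][:2],x_scale=.01,loss='soft_l1');print(r.x,r.x-s["ee_pos"][:2],r.fun.round(1))
print(plane(p,(279.5,281),b+.019))
E
```

```text
[0.4361 0.0949 0.0891]
[249.6, 232.8, 310.1, 302.2] 0.56
[0.4363543  0.09473069] [ 0.00026898 -0.00019243] [ 1.2 -0.1 -0.6  0.5  2.2  0.   0.   0.6 -1.1]
[0.43659784 0.09684445 0.09898793]
```

The mount is centred within 1 mm, so I'll place it.

```bash
python3 - <<'E'
from h import *
xy=(.613,.1128)
place(xy,.0305,.008,-np.pi/2)
p=camera("wrist");cv2.imwrite("pics/p30.png",p["pixels"][...,::-1])
p=camera("side");cv2.imwrite("pics/p30s.png",p["pixels"][180:300,180:340,::-1].repeat(4,0).repeat(4,1))
E
```

```text
down True [0.613  0.1128 0.0121] expected 0.011 [-0.63 -0.35  5.19]
```

View pics/p30.png

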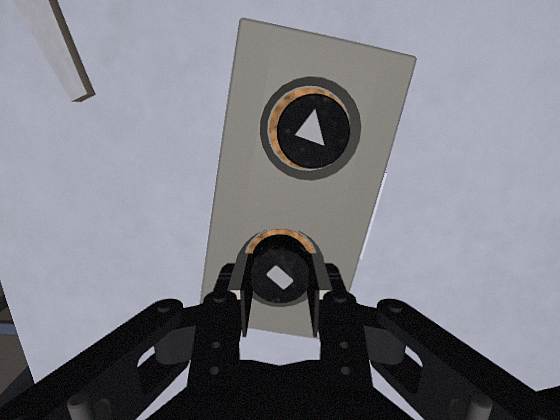

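It is in the pocket at the expected height: contact at TCP 12.1 mm against 9.1 mm at the grip, which gives the 3 mm floor. I'll release it and do mount 40.

```bash
python3 - <<'E'
from h import *
release((.613,.1128),.0305)
y=-np.pi/2
pick((.4475,-.2195),.040,.0075,y)
h=place((.5985,.2355),.040,.0075,y)
z=state()["ee_pos"][2]
if h and abs(z-.0116)<.002: release((.5985,.2355),.040)
p=camera("wrist");cv2.imwrite("pics/p40.png",p["pixels"][...,::-1])
E
```

```text
18.4917
grip False [ 0.4482 -0.22    0.0087] 0.0374 59.4147527217865 21.5167
lifted 0.0375 60.07113218307495 [ 0.58 -0.05 -0.78]
down True [0.5985 0.2355 0.0117] expected 0.010499999999999999 [-0.24 -0.05  4.83]
27.5333
```

View pics/p40.png

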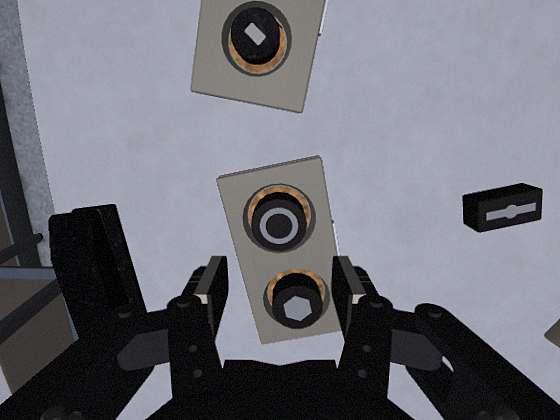

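Mounts 30 at (257,36) and 40 at (280,225) are seated. Next are mounts 50 and flat; the flat mount's strip slope of about 0.18 agrees with the fitted yaw.

```bash
python3 - <<'E'
from h import *
y=-np.pi/2
pick((.424,-.0665),.050,.006,y)
z0=.0072
h=place((.6095,-.2372),.050,.006,y)
if h and abs(state()["ee_pos"][2]-z0-.003)<.002: release((.6095,-.2372),.050)
p=camera("wrist");cv2.imwrite("pics/p50.png",p["pixels"][...,::-1])
E
```

```text
grip False [ 0.4248 -0.0668  0.0071] 0.0479 60.7247668504715 30.575
lifted 0.0481 61.7501699924469 [-0.95 -1.24 -1.62]
down True [ 0.6095 -0.2372  0.0102] expected 0.009000000000000001 [-0.02  0.06  3.69]
35.4917
```

View pics/p50.png

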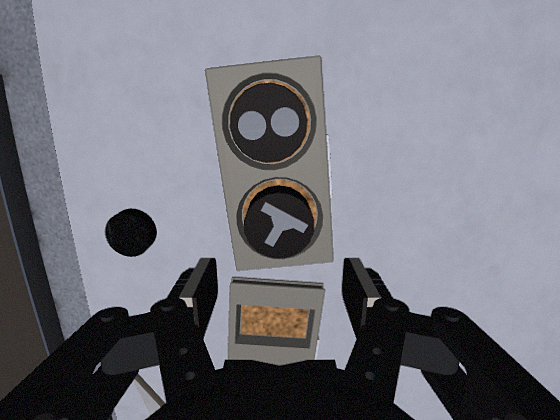

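Mount 50 is seated at (280,218). The flat mount is next.

```bash
python3 - <<'E'
from h import *
pick((.428,.2265),.025,.009,.19)
h=place((.6138,-.1405),.025,.009,-.052)
p=camera("wrist");cv2.imwrite("pics/pf.png",p["pixels"][...,::-1])
E
```

```text
grip False [0.4289 0.2268 0.01  ] 0.0232 59.520973563194275 38.9333
lifted 0.0232 58.811636567115784 [-1.3  -0.52 -1.26]Traceback (most recent call last):
  File "<stdin>", line 3, in <module>
  File "h.py", line 53, in place
    move_linear([*xy,H],down(yaw),feed=.2)
    ~~~~~~~~~~~^^^^^^^^^^^^^^^^^^^^^^^^^^^
host.Unreachable: the arm cannot follow that straight line within its joint ranges
```

```bash
python3 - <<'E'
from h import *
move_linear([.428,.2265,.13],feed=.2)
print(state()["q"].round(2))
c=[(y,ik([.6138,-.1405,.09],down(y))) for y in(-.052,np.pi-.052)]
for y,q in c: print(y,None if q is None else q.round(2))
y,q=min([k for k in c if k[1] is not None],key=lambda k:abs(k[1]-state()["q"]).max())
move_ptp([.6138,-.1405,.11],down(y))
print(place((.6138,-.1405),.025,.009,y))
p=camera("wrist");cv2.imwrite("pics/pf.png",p["pixels"][...,::-1]);print(y,state()["time_s"])
E
```

```text
[ 0.36  0.25 -0.36  0.95 -0.   -2.98]
-0.052 [-0.33  0.56 -0.01  1.01 -0.    2.87]
3.089592653589793 [-0.33  0.56 -0.01  1.01  0.   -0.27]
down True [ 0.6138 -0.1405  0.013 ] expected 0.012 [-0.35  0.02  4.08]
True
3.089592653589793 44.2333
```

View pics/pf.png

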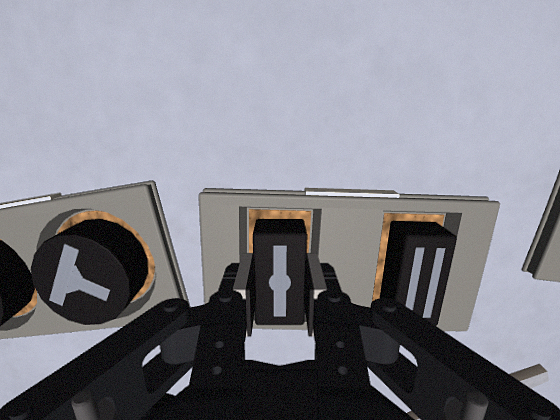

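The flat mount touched down at the right height, squarely in its pocket at (279,275). I'll release it and do a final check.

```bash
python3 - <<'E'
from h import *
release((.6138,-.1405),.025,.12)
move_ptp([.48,0,.27],down(np.pi/2)); 
move_ptp([.48,0,.27],down(0));p=camera("wrist")
q=camera("scene")["pixels"][120:390,140:400]
im=np.vstack([p["pixels"][:300],cv2.resize(q,None,fx=1.1,fy=1.1)[:, :280].repeat(2,1)[:,:560]])if 0 else p["pixels"]
cv2.imwrite("pics/fw.png",im[...,::-1]);cv2.imwrite("pics/fs.png",cv2.resize(q,None,fx=2.2,fy=2.2,interpolation=2)[...,::-1])
print(state()["time_s"])
E
```

```text
45.5667
48.5833
```

View pics/fw.png

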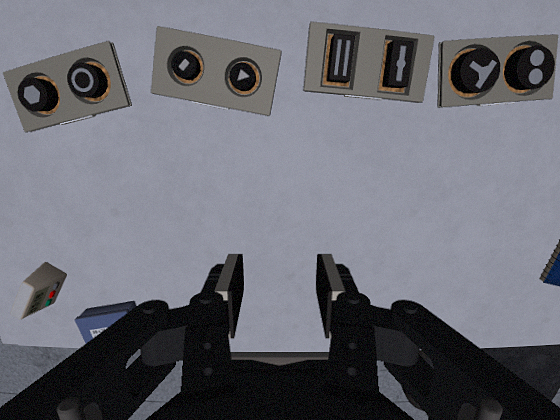

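View pics/fs.png

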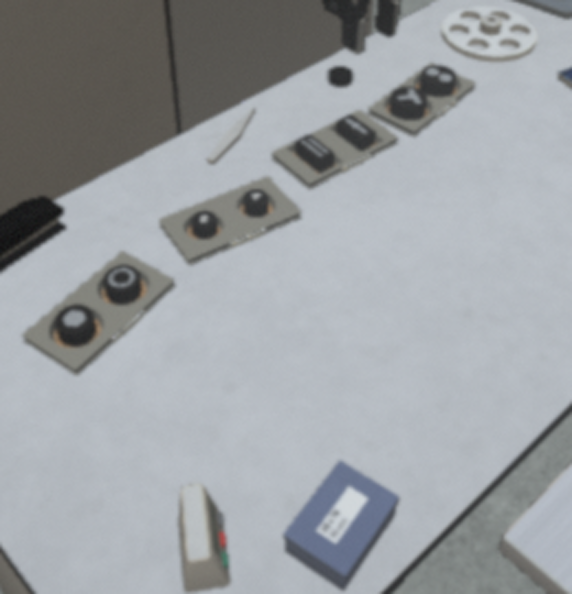

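All four mounts sit flat and face up in their matching pockets, and the tweezers and timer have not been moved.

```bash
python3 -c "
from bench import *
print(finish_job())"
```

```text
the job is handed in; nothing more can be done
None
```

All four mounts are in their matching tray pockets, polished face up and flat on the pocket floor; the tweezers and timer were left alone, and the job was handed in at about 49 s of the 96 s limit.

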